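# Set down the prop leg of a damper stand

### The job

Slide the black bearing pad across the bench until it is centred under the foot of the stand's prop leg, then crank the leg down (clockwise from above) until the foot bears firmly on the pad: stop when the crank has become about half as heavy again as it was running free, and well before it is twice as heavy. Let go of everything, and leave the other things on the bench where they are.

Things in the scene. Friction and masses are not known exactly. Their poses are not given: they have to be found in the camera images.
- jack_axis (a point): Point on the vertical axis of the prop leg and its crank, on top of the aluminium gearbox (70 x 70 mm), 166 mm above the bench; x axis along the stand's beam, away from the robot. Below the gearbox a fixed 42 mm tube ends 68 mm above the bench; under it there is free room for the pad.
- stand: Bolted-down stand; origin on the bench under the leg's axis, x axis along its grey beam (40 mm wide, 125 to 165 mm above the bench) to the column. The 140 x 180 mm base plate begins 150 mm from the leg's axis. A damper is clamped across the far side of the column, lower than the beam. Only the crank knob stands higher than 188 mm.
- leg: Sliding steel leg; origin on the leg axis, 100 mm above the bench at crank 0; sinks 16 mm per crank turn. Its foot is a round steel shoe, 60 mm across, pinned at a height that varies: underside 58 to 66 mm below this origin (not measured), at the start 6 mm or more above the pad's top level. On the pad it yields by a stiff spring, 60 N per mm. Wanted: about 100 N; over 190 N overloads it.
- crank (a joint): Crank angle, rad, growing clockwise from above (leg goes down), 0 to 16; starts at 0 to 2.2. At 0 the arm points along jack_axis's x. Self-locking: stays where left. Turning it free takes about 8.3 N at the knob along its path; each 100 N of foot load adds 4.2 N: 12.5 N is right, 16 N too much. Felt while it turns; once halted, friction hides part of it (1 to 2 N after a slow step, more after a fast one).
- crank_knob (a point): Middle of the crank's upright black knob, 60 mm from the leg axis: a cylinder 24 mm across and 52 mm tall, 188 to 240 mm above the bench; this point is at 218 mm. It spins freely on its pin, so it can be gripped and carried round without turning the gripper. The flat crank arm below it has its top at 186 mm.
- pad: Loose black plastic bearing pad, about 0.3 kg: a ribbed square plate 100 x 100 mm, 22 mm thick, lying flat; origin at the centre of the plate's underside. A flat tongue 40 mm wide, 12 mm thick runs from the plate along the pad's -x to 130 mm and beyond, and carries an upright grip at its end.
- pad_grip (a point): Point to grasp on the pad's upright grip: a slab 18 mm thick across the pad's y axis, 40 mm along its x axis, top 58 mm above the bench. This point is 36 mm above the bench, 140 mm from the plate's centre along the pad's -x.
- parts_tray: Bystander, to be left alone: open sheet-steel tray of bolts, 130 x 110 x 30 mm; origin at its underside.
- spray_can: Bystander, to be left alone: metal spray can, 58 mm across, 160 mm tall; origin at its underside.
- grease_jar: Bystander, to be left alone: jar, 72 mm across, 75 mm tall; origin at its underside.
- bearing: Bystander, to be left alone: steel ring, 56 mm across, 16 mm high; origin at its underside.
- wrench: Bystander, to be left alone: steel wrench lying flat; origin at its underside.
- screwdriver: Bystander, to be left alone: screwdriver lying flat; origin at its underside.
- mallet: Bystander, to be left alone: hammer lying flat; origin at its underside.

How it is judged:
On the way, in this order (a step that is already met when the one before it is completed fails the run):
1. the pad lies flat under the foot, centred within 20 mm, the foot not yet on it (horizontal distance between pad and jack_axis below 0.02 m and height (world z) of pad below 0.006 m and angle between pad's own z axis and vertical below 0.06 rad and contact force between leg and pad below 2 N), for 0.2 s.
2. the foot bears on the pad with 50 N or more (horizontal distance between pad and jack_axis below 0.02 m and height (world z) of pad below 0.006 m and angle between pad's own z axis and vertical below 0.06 rad and contact force between leg and pad above 50 N), for 0.2 s.
At the end, for the whole second after the job is handed in: The pad lies flat on the bench with its centre within 20 mm of the leg's axis, the foot bears on it with 50 to 165 N (crank load about 1.25 to 1.8 times the free load), crank and pad are at rest and let go (all of step 2 and contact force between leg and pad below 165 N and linear speed of pad below 0.01 m/s and velocity of joint crank between -0.05 and 0.05 rad/s); the robot touches nothing.
It fails at once if the stand is overloaded: more than 190 N between foot and pad (contact force between leg and pad above 190 N).
It fails at once if a bystander is moved by more than 30 mm (distance of any of parts_tray, spray_can, grease_jar, bearing, wrench, screwdriver, mallet from where it was at the start of the episode above 0.03 m).
It also fails if it takes over 72 s, if anything falls off the work surface, if the arm or the gripper's body presses on something with over 40 N, if the wrist force passes 120 N, or if a joint passes its speed limit or range.

### The arm

A 7-joint arm with a two-finger parallel gripper is mounted at the origin on the work surface. World frame = base frame: x ahead of the robot, y to its left, z up, the work surface at z = 0. Lengths are in m, angles in rad, forces in N, time in s.
With the tool pointing down it reaches from about 0.425 to 1.025 m from the base axis. Payload 9.4 kg.
Tool frame: the origin (TCP) lies between the finger pads; the fingertips stand 8 mm ahead of it and the grasp point (between the pads) lies 11 mm behind it; x points along the fingers, z is the direction in which the jaws open and shut, and the axes are right-handed (so a half turn about x gives the same grasp; the last joint's range is limited). The gripper opens to 93 mm and grips with 3 to 60 N. Pads are 15 mm wide; open, the fingers measure 128 mm over their backs; the gripper's body (75 mm by 188 mm) begins 65 mm behind the grasp point.
Start: joints at [1.244, 0.599, -0.003, 1.599, 0.002, 0.943, -0.08], TCP at [0.179, -0.702, 0.227] pointing down, gripper open.
Joint ranges: [-2.57, 2.57], [-0.35, 1.97], [-1.29, 1.29], [0.11, 2.56], [-1.05, 4.19], [0.11, 1.86], [-2.63, 2.63]. Speed limits (rad/s): [2.22, 2.22, 3.01, 3.01, 3.14, 3.14, 3.14].

### API

Orientations are given as a unit quaternion [x, y, z, w].
In Python, from station import ctrl gives the robot as it stands.
- The arm moves only by the tool play_rows, never from a script. Its argument "commands" is a list of rows, each an object with "linear": the shift along the tool's x, y, z each as a share of 250 mm, from -1 to 1, a list of three; "dr": the turn, a rotation vector about the tool's x, y, z each as a share of 0.5 rad, from -1 to 1, a list of three; "claw": the opening, from -1 (shut) to 1 (fully open), so that 0 is half open. A call has 1 to 10 rows; each row is the pose to reach, as a shift and turn from the pose commanded when the call began, along the tool's axes at that moment; what a row does not reach only later rows make up. A row lasts 1/8 s, in which the tool goes at most 62.5 mm and 10.7 degrees, less where a joint would pass 70% of its speed; a pose out of reach is approached as far as the arm can. A call with a number of a shift or a turn outside -1 to 1 is refused whole. A call with a gripper value outside its range is refused whole. The fingers move at their own pace and stop on an object; "newtons" is the grip in N (left out, the last holds). Time passes only in rows, so rows that repeat a pose let the fingers close. It gives the time, the measured TCP pose, the force and the opening at its end, in the units of the state.
- ctrl.get_obs(): the state, without advancing time (a new reading comes with each control period).
- ctrl.get_image(name): name is "side" or "top"; returns a dict with "pixels" (480x640x3 uint8, blue, green, red), "z_map" (480x640 float32, m along the optical axis (not along the pixel's ray), 0 where there is no reading), "vertical_fov" (degrees; the focal length in pixels is half the picture's height over the tangent of half this angle, whatever the lens; pixels are square), "cx", "cy" (the principal point, pixels), "distortion" ([k1, k2, p1, p2, k3] as OpenCV has them; the pictures are not rectified), "position" and "attitude" of the camera in the world. Camera axes: x right, y down, z forward; pixel columns grow to the right and rows downward; lengths in m; the calibration is good to about 2 mm. A picture is of the moment at which its call begins.
- ctrl.sign_off(): hands the job in, once; it reports no verdict.
The state is a dict: "clock": time; "joint_positions": joint angles; "joint_velocities": joint speeds; "effort": joint torques, N m; "ee_pos": TCP position; "eef_rot": TCP orientation; "ft_force": force on the tool from outside, world axes, zero at the start; "moment": the same for the moment, N m; "width": finger opening in m.
Only numpy, scipy, OpenCV 4.12 (cv2) and the standard library are available. Lean on these libraries where they do the work, as an engineer would, in place of code of your own. Each camera call takes 0.05 s, during which the arm holds its last target. There are 200 camera calls.

## Working session

There is one attempt and no reset: what is moved stays moved. The work goes in short steps, Python scripts to look and compute and a tool call to move; the robot and the scene stay as the last step left them, time stands still between calls to the robot, and variables do not carry over. Pictures are saved under pics/ and viewed, about 8 in all and at most 12, crops included, and the job is handed in when it is done.

Besides the shell and the picture viewer there is one more tool, called after ">>>" as a command line: name --argument value ..., lists and objects as JSON in quotes. play_rows: Moves the arm, as the interface text tells. Shift numbers are shares of 250 mm and turn numbers shares of 0.5 rad, none past 1 either way. Its arguments: {"type":"object","properties":{"commands":{"type":"array","items":{"type":"object","properties":{"linear":{"type":"array","items":{"type":"number"}},"dr":{"type":"array","items":{"type":"number"}},"claw":{"type":"number"}}}},"newtons":{"type":"number"}},"required":["commands"]}

```bash
mkdir -p pics
cat > h.py <<'E'
import numpy as np, cv2
from scipy.spatial.transform import Rotation as R
from station import ctrl
def cam(name):
    im=ctrl.get_image(name); h,w=im["z_map"].shape
    f=h/2/np.tan(np.radians(im["vertical_fov"])/2)
    im["K"]=np.array([[f,0,im["cx"]],[0,f,im["cy"]],[0,0,1.]]); im["D"]=np.array(im["distortion"],float)
    im["R"]=R.from_quat(im["attitude"]).as_matrix() if np.size(im["attitude"])==4 else np.array(im["attitude"])
    im["p"]=np.array(im["position"]); return im
def rays(im,uv):
    n=cv2.undistortPoints(np.array(uv,float).reshape(-1,1,2),im["K"],im["D"])[:,0]
    return np.c_[n,np.ones(len(n))]@im["R"].T
def atz(im,uv,z):
    r=rays(im,uv); return im["p"]+r*((z-im["p"][2])/r[:,2])[:,None]
def depth(im,uv):
    d=np.array([im["z_map"][int(v),int(u)] for u,v in uv]); return im["p"]+rays(im,uv)*d[:,None]
def cloud(im):
    h,w=im["z_map"].shape; uv=np.stack(np.meshgrid(np.arange(w),np.arange(h)),-1).reshape(-1,2)
    return (im["p"]+rays(im,uv)*im["z_map"].reshape(-1,1)).reshape(h,w,3)
def proj(im,P):
    rv=cv2.Rodrigues(im["R"].T)[0]; return cv2.projectPoints(np.array(P,float).reshape(-1,1,3),rv,-im["R"].T@im["p"],im["K"],im["D"])[0][:,0]
E
python3 - <<'E'
from h import *
import pickle
for n in("top","side"):
    im=cam(n); cv2.imwrite(f"pics/{n}0.png",im["pixels"]); pickle.dump(im,open(n+"0.pkl","wb"))
    print(n,im["p"],im["R"].round(3).tolist(),im["K"][0,0],im["D"],im["attitude"])
o=ctrl.get_obs(); print({k:np.round(v,3) for k,v in o.items()}); print(R.from_quat(o["eef_rot"]).as_matrix().round(3))
E
```

```text
top [ 0.43689334 -0.01087148  1.39746413] [[0.004, -0.992, 0.125], [-1.0, -0.001, 0.02], [-0.02, -0.126, -0.992]] 487.26141418162246 [0.00597573 0.         0.         0.         0.        ] [ 0.7064575  -0.70488393  0.03724522 -0.05166466]
side [0.26715786 0.75137456 1.14445784] [[-0.929, -0.286, 0.234], [-0.37, 0.713, -0.596], [0.004, -0.64, -0.768]] 579.0476705134455 [-0.05675816  0.          0.          0.          0.        ] [-0.17764789  0.92327595 -0.33481715  0.06245169]
{'clock': np.float64(0.1), 'joint_positions': array([ 1.244,  0.6  , -0.003,  1.6  ,  0.002,  0.943, -0.08 ]), 'joint_velocities': array([-0.   , -0.002, -0.001, -0.003,  0.   , -0.001, -0.001]), 'effort': array([ 7.0000e-03, -7.6655e+01,  1.5020e+00, -2.5293e+01, -5.2000e-02,
        1.4000e-02,  0.0000e+00]), 'ee_pos': array([ 0.179, -0.702,  0.226]), 'eef_rot': array([ 0.434,  0.559, -0.434,  0.558]), 'ft_force': array([-0.98 , -0.032, -0.269]), 'moment': array([ 0.005, -0.029, -0.007]), 'width': np.float64(0.093)}
[[-0.     0.969  0.247]
 [ 0.001  0.247 -0.969]
 [-1.    -0.    -0.001]]
```

View pics/top0.png

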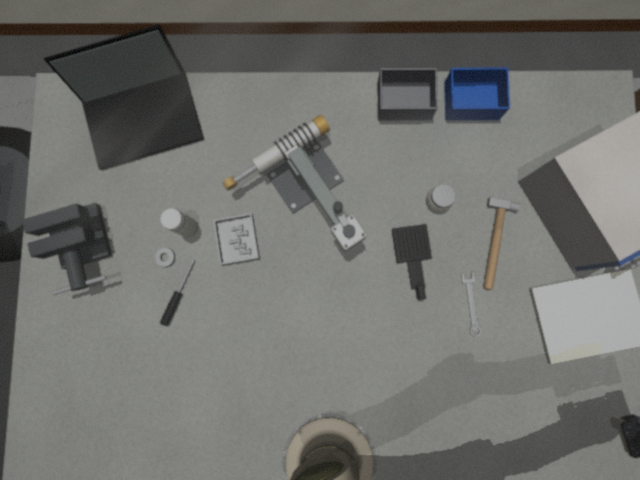

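View pics/side0.png

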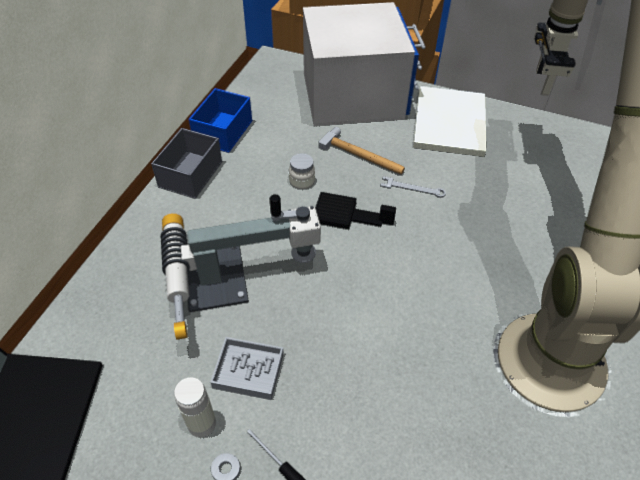

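The top view shows the gearbox near (348,232), the knob near (338,208), the pad plate near (411,243) and its grip near (420,291). Next I measure them with an enlarged crop and depth.

Run:
```python
from h import *
import pickle
im=pickle.load(open("top0.pkl","rb")); C=cloud(im)
c=cv2.resize(im["pixels"][185:310,290:450],None,fx=5,fy=4.8,interpolation=cv2.INTER_CUBIC)
c=cv2.resize(im["pixels"][190:310,290:450],None,fx=5,fy=5,interpolation=cv2.INTER_CUBIC); cv2.imwrite("pics/crop.png",cv2.convertScaleAbs(c,alpha=1.8,beta=20))
def box(lo,hi):
    m=np.all((C>lo)&(C<hi),-1); return C[m]
print(C[243,411],C[291,420],C[232,348],C[208,338])
P=box([C[232,348][0]-.12,-.2,.192],[C[232,348][0]+.2,.15,.26]);print("knob",len(P),P.mean(0),P.min(0),P.max(0), np.percentile(P[:,2],90))
Q=box([.4,-.35,.014],[.85,-.12,.03]);r=cv2.minAreaRect((Q[:,:2]*1000).astype(np.float32));print("plate",len(Q),r,Q.min(0),Q.max(0))
Q=box([.3,-.35,.045],[.85,-.12,.07]);r=cv2.minAreaRect((Q[:,:2]*1000).astype(np.float32));print("grip",len(Q),r,Q.mean(0))
```

```text
[ 0.59943713 -0.23060717  0.02823843] [ 0.46423975 -0.24704536  0.06179841] [ 0.60823827 -0.04834308  0.1865816 ] [ 0.65976841 -0.02278513  0.23673765]
knob 103 [ 0.65939481 -0.02401561  0.23038377] [ 0.59714358 -0.05813903  0.19202115] [ 0.6763788  -0.0130973   0.24548805] 0.24148510343311677
plate 1343 ((600.5098266601562, -237.51388549804688), (135.74073791503906, 295.2781677246094), 72.57011413574219) [ 0.44280578 -0.33970017  0.01403499] [ 0.74116446 -0.17904306  0.02977912]
grip 232 ((599.4507446289062, -280.57037353515625), (62.23943328857422, 319.9955139160156), 75.94554138183594) [ 0.60069897 -0.28028471  0.05644255]
```

View pics/crop.png

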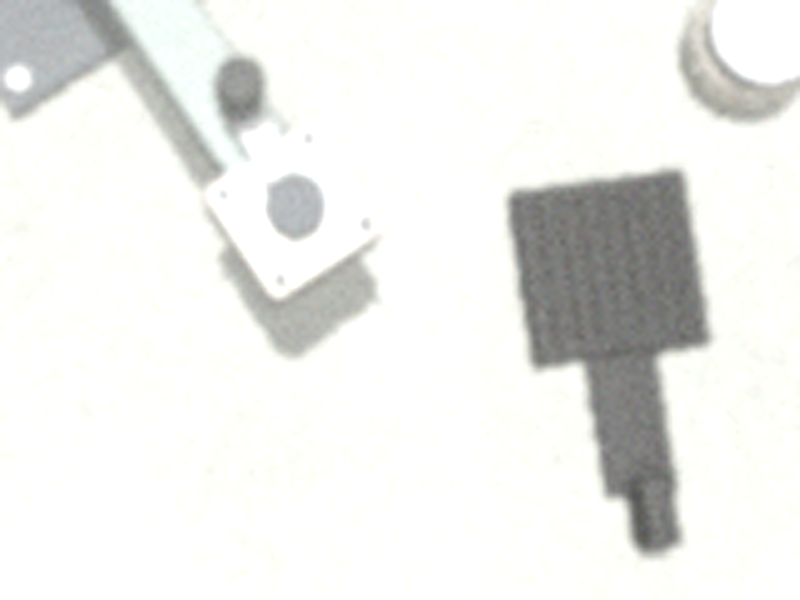

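The crop shows the pad's plate corners at crop pixels (509,192), (683,171), (709,343), (535,367). The gearbox corners are at (205,187), (280,298), (380,237), the hub is at (295,207), and the knob top is at (240,85).

Run:
```python
from h import *
import pickle
im=pickle.load(open("top0.pkl","rb")); f=lambda L:(np.array(L)+.5)/5-.5+[290,190]
pl=atz(im,f([(509,192),(683,171),(709,343),(535,367)]),.022)[:,:2]; print("plate",pl.round(4),pl.mean(0),"sides",np.linalg.norm(pl-np.roll(pl,1,0),axis=1))
d=pl[0]+pl[1]-pl[2]-pl[3]; a=np.arctan2(d[1],d[0]); e=pl[0]+pl[3]-pl[1]-pl[2]; b=np.arctan2(-e[0],e[1]); print("yaw",a,b, "grip",pl.mean(0)-.14*np.array([np.cos(a),np.sin(a)]))
print("griptop px",atz(im,f([(657,490),(657,545)]),.058))
g=atz(im,f([(205,187),(280,298),(380,237)]),.166)[:,:2]; print("gear",(g[0]+g[2])/2,np.linalg.norm(np.diff(g,axis=0),axis=1)); x=g[0]-g[1]; print("stand yaw",np.arctan2(x[1],x[0]))
print("hub z?",depth(im,f([(295,207)])),[atz(im,f([(295,207)]),z)[0,:2] for z in(.186,.2)])
print("knob",atz(im,f([(243,78)]),.24), depth(im,f([(243,78)])))
s=pickle.load(open("side0.pkl","rb")); 
S=cloud(s); sel=lambda C,lo,hi: C[np.all((C>lo)&(C<hi),-1)]
for C in(cloud(im),S):
    P=sel(C,[.62,-.08,.2],[.72,.03,.26]); print("knob cloud",len(P),np.median(P,0),P.min(0),P.max(0))
    P=sel(C,[.55,-.11,.155],[.68,.01,.175]); print("gear cloud",len(P),np.median(P,0),P.min(0),P.max(0))
```

```text
plate [[ 0.6431 -0.1769]
 [ 0.6552 -0.2757]
 [ 0.5571 -0.2881]
 [ 0.5434 -0.1901]] [ 0.59969268 -0.23267907] sides [0.10062072 0.09959738 0.09888643 0.09893821]
yaw 0.1284134658998128 0.1306863814168317 grip [ 0.4608454  -0.25060759]
griptop px [[ 0.47354164 -0.25062976  0.058     ]
 [ 0.44378692 -0.24997848  0.058     ]]
gear [ 0.61117702 -0.04914282] [0.06858077 0.05976885]
stand yaw 0.5902316237149021
hub z? [[ 0.6110379  -0.04991356  0.18472938]] [array([ 0.61085544, -0.04987266]), array([ 0.60884509, -0.04942195])]
knob [[ 0.66601169 -0.02323654  0.24      ]] [[ 0.66568761 -0.02321905  0.2416372 ]]
knob cloud 94 [ 0.66134084 -0.02275784  0.23781616] [ 0.65268967 -0.03278502  0.20026406] [ 0.6763788  -0.0130973   0.24548805]
gear cloud 715 [ 0.61630917 -0.04132439  0.16490668] [ 0.56800335 -0.09511573  0.15542483] [0.67935903 0.00995739 0.17347402]
knob cloud 201 [ 0.66115994 -0.0139676   0.23005143] [ 0.65177311 -0.03208716  0.20020328] [ 0.67661007 -0.00586728  0.24582909]
gear cloud 806 [ 0.61454658 -0.02486351  0.16594979] [ 0.5652168  -0.09333871  0.15503541] [0.67985654 0.00985881 0.17493338]
```

>>> play_rows --commands '[{"linear": [0, 0.76, -0.736], "dr": [0.238, 0, 0], "claw": 1}, {"linear": [0, 0.76, -0.736], "dr": [0.238, 0, 0], "claw": 1}, {"linear": [0, 0.76, -0.736], "dr": [0.238, 0, 0], "claw": 1}, {"linear": [0, 0.76, -0.736], "dr": [0.238, 0, 0], "claw": 1}, {"linear": [0, 0.76, -0.736], "dr": [0.238, 0, 0], "claw": 1}, {"linear": [0, 0.76, -0.736], "dr": [0.238, 0, 0], "claw": 1}, {"linear": [0, 0.76, -0.736], "dr": [0.238, 0, 0], "claw": 1}]' --newtons 40

```text
clock: 0.98
ee_pos: [0.3167, -0.4789, 0.2265]
eef_rot: [0.466, 0.531, -0.467, 0.531]
ft_force: [-1.1, -0.0, -1.1]
width: 0.0929
```

```bash
cat >> h.py <<'E'
def st():
    o=ctrl.get_obs(); M=R.from_quat(o["eef_rot"]).as_matrix()
    print("t",round(float(o["clock"]),2),"p",np.round(o["ee_pos"],4),"F",np.round(o["ft_force"],1),"w",round(float(o["width"]),4),"zaz",round(float(np.arctan2(M[1,2],M[0,2])),4),"j1,j7",np.round(o["joint_positions"][[0,6]],2),"tilt",M[:2,0].round(4)); return o,M
def shares(targets,M,p0):
    for t in targets: print((M.T@(np.array(t)-p0)/.25).round(3).tolist())
E
python3 - <<'E'
from h import *
o,M=st(); shares([(.461,-.2505,.15),(.461,-.2505,.027)],M,o["ee_pos"])
E
```

```text
t 0.97 p [ 0.3167 -0.4789  0.2265] F [-1.1 -0.  -1.1] w 0.0929 zaz -1.4422 j1,j7 [ 0.88 -0.55] tilt [-0.0005 -0.0008]
[0.305, 0.69, -0.832]
[0.797, 0.69, -0.833]
```

>>> play_rows --commands '[{"linear": [0.305, 0.69, -0.832], "claw": 1}, {"linear": [0.305, 0.69, -0.832], "claw": 1}, {"linear": [0.305, 0.69, -0.832], "claw": 1}, {"linear": [0.305, 0.69, -0.832], "claw": 1}, {"linear": [0.305, 0.69, -0.832], "claw": 1}, {"linear": [0.305, 0.69, -0.832], "claw": 1}, {"linear": [0.305, 0.69, -0.832], "claw": 1}]'

```text
schema error: expected keys linear, dr, claw
```

Run:
```python
from h import *
o,M=st(); shares([(.461,-.2505,.08),(.461,-.2505,.027)],M,o["ee_pos"])
im=cam("side"); print(proj(im,[(.461,-.2505,.058),(.461,-.2505,.15)])); cv2.imwrite("pics/s1.png",cv2.resize(im["pixels"][120:300,280:520],None,fx=3,fy=3))
```

```text
t 0.97 p [ 0.3167 -0.4789  0.2265] F [-1.1 -0.  -1.1] w 0.0929 zaz -1.4422 j1,j7 [ 0.88 -0.55] tilt [-0.0005 -0.0008]
[0.585, 0.69, -0.832]
[0.797, 0.69, -0.833]
[[387.65331467 208.31308497]
 [391.42520492 182.6536771 ]]
```

View pics/s1.png

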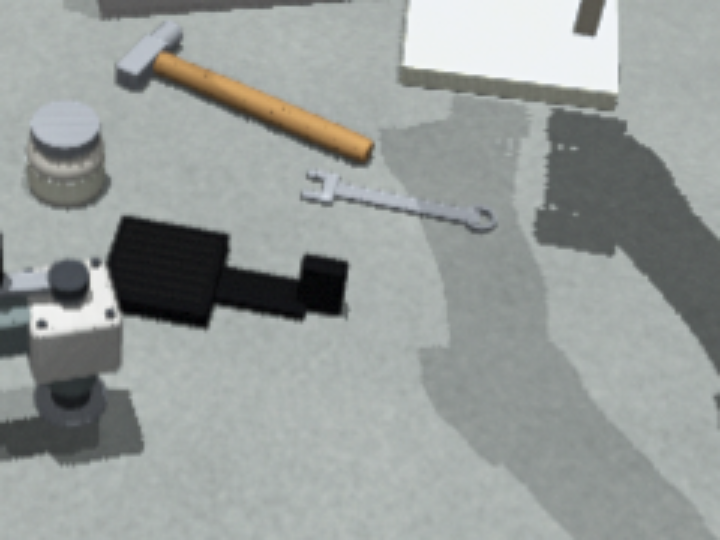

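The move was refused because "dr" is required. The side crop shows the grip's top at about (388,207), which matches the projected (388,208). I'll resend the move.

>>> play_rows --commands '[{"linear": [0.305, 0.69, -0.832], "dr": [0, 0, 0], "claw": 1}, {"linear": [0.305, 0.69, -0.832], "dr": [0, 0, 0], "claw": 1}, {"linear": [0.305, 0.69, -0.832], "dr": [0, 0, 0], "claw": 1}, {"linear": [0.305, 0.69, -0.832], "dr": [0, 0, 0], "claw": 1}, {"linear": [0.305, 0.69, -0.832], "dr": [0, 0, 0], "claw": 1}, {"linear": [0.305, 0.69, -0.832], "dr": [0, 0, 0], "claw": 1}, {"linear": [0.305, 0.69, -0.832], "dr": [0, 0, 0], "claw": 1}]'

```text
clock: 1.9
ee_pos: [0.4611, -0.2504, 0.1503]
eef_rot: [0.467, 0.531, -0.467, 0.531]
ft_force: [-0.6, 0.0, 0.1]
width: 0.093
```

Run:
```python
from h import *
o,M=st(); shares([(.461,-.2505,.08),(.461,-.2505,.027)],M,o["ee_pos"])
```

```text
t 1.9 p [ 0.4611 -0.2504  0.1503] F [-0.6  0.   0.1] w 0.093 zaz -1.4423 j1,j7 [ 0.38 -1.05] tilt [-0.0005 -0.0007]
[0.281, -0.0, 0.0]
[0.493, -0.0, 0.0]
```

>>> play_rows --commands '[{"linear": [0.2, 0, 0], "dr": [0, 0, 0], "claw": 1}, {"linear": [0.35, 0, 0], "dr": [0, 0, 0], "claw": 1}, {"linear": [0.44, 0, 0], "dr": [0, 0, 0], "claw": 1}, {"linear": [0.493, 0, 0], "dr": [0, 0, 0], "claw": 1}, {"linear": [0.493, 0, 0], "dr": [0, 0, 0], "claw": -1}, {"linear": [0.493, 0, 0], "dr": [0, 0, 0], "claw": -1}, {"linear": [0.493, 0, 0], "dr": [0, 0, 0], "claw": -1}, {"linear": [0.493, 0, 0], "dr": [0, 0, 0], "claw": -1}, {"linear": [0.493, 0, 0], "dr": [0, 0, 0], "claw": -1}, {"linear": [0.493, 0, 0], "dr": [0, 0, 0], "claw": -1}]' --newtons 40

```text
clock: 3.15
ee_pos: [0.4618, -0.2485, 0.0272]
eef_rot: [0.466, 0.532, -0.466, 0.532]
ft_force: [0.6, 0.4, 0.0]
width: 0.0375
```

Run:
```python
from h import *
o,M=st(); q=np.array([.6105-.1388-.0001,-.0495-.018,o["ee_pos"][2]])
shares([o["ee_pos"]+k*(q-o["ee_pos"]) for k in(.3,.6,1)],M,o["ee_pos"])
```

```text
t 3.15 p [ 0.4618 -0.2485  0.0272] F [0.6 0.4 0. ] w 0.0375 zaz -1.4398 j1,j7 [ 0.39 -1.06] tilt [ 0.0001 -0.0001]
[-0.0, 0.04, -0.214]
[-0.0, 0.08, -0.428]
[-0.0, 0.133, -0.713]
```

>>> play_rows --commands '[{"linear": [0, 0, 0], "dr": [0, 0, 0], "claw": -1}, {"linear": [0, 0, 0], "dr": [0, 0, 0], "claw": -1}, {"linear": [0, 0, 0], "dr": [0, 0, 0], "claw": -1}, {"linear": [0, 0, 0], "dr": [0, 0, 0], "claw": -1}]'

```text
clock: 3.65
ee_pos: [0.4618, -0.2486, 0.0271]
eef_rot: [0.466, 0.532, -0.466, 0.532]
ft_force: [-0.3, -0.9, -0.5]
width: 0.0178
```

Run:
```python
from h import *
o,M=st()
```

```text
t 3.65 p [ 0.4618 -0.2486  0.0271] F [-0.3 -0.9 -0.5] w 0.0178 zaz -1.44 j1,j7 [ 0.39 -1.06] tilt [ 0.     -0.0001]
```

>>> play_rows --commands '[{"linear": [0, 0.014, -0.071], "dr": [0, 0, 0], "claw": -1}, {"linear": [0, 0.028, -0.142], "dr": [0, 0, 0], "claw": -1}, {"linear": [0, 0.043, -0.214], "dr": [0, 0, 0], "claw": -1}, {"linear": [0, 0.057, -0.285], "dr": [0, 0, 0], "claw": -1}, {"linear": [0, 0.071, -0.356], "dr": [0, 0, 0], "claw": -1}, {"linear": [0, 0.085, -0.427], "dr": [0, 0, 0], "claw": -1}, {"linear": [0, 0.1, -0.5], "dr": [0, 0, 0], "claw": -1}, {"linear": [0, 0.114, -0.57], "dr": [0, 0, 0], "claw": -1}, {"linear": [0, 0.128, -0.641], "dr": [0, 0, 0], "claw": -1}, {"linear": [0, 0.142, -0.712], "dr": [0, 0, 0], "claw": -1}]'

```text
clock: 4.9
ee_pos: [0.4733, -0.0653, 0.0271]
eef_rot: [0.466, 0.532, -0.466, 0.532]
ft_force: [0.8, -1.4, -0.7]
width: 0.0176
```

>>> play_rows --commands '[{"linear": [0, 0, 0], "dr": [0, 0, 0], "claw": -1}, {"linear": [0, 0, 0], "dr": [0, 0, 0], "claw": -1}]'

```text
clock: 5.15
ee_pos: [0.4734, -0.0669, 0.0271]
eef_rot: [0.466, 0.532, -0.466, 0.532]
ft_force: [0.1, 1.3, -0.5]
width: 0.0178
```

Run:
```python
from h import *
o,M=st()
im=cam("side"); cv2.imwrite("pics/s2.png",cv2.convertScaleAbs(cv2.resize(im["pixels"][170:290,240:400],None,fx=5,fy=5,interpolation=cv2.INTER_CUBIC),alpha=1.6,beta=25))
c,s=np.cos(.1308),np.sin(.1308); B=np.array([[c,-s],[s,c]])@np.array([[-50,-50],[50,-50],[50,50],[-50,50]]).T/1000
P=np.c_[B.T+[.6105,-.0495],np.full(4,.022)]; print("expected corner crop px",((proj(im,P)-[240,170]+.5)*5-.5).round().tolist())
```

```text
t 5.15 p [ 0.4734 -0.0669  0.0271] F [ 0.1  1.3 -0.5] w 0.0178 zaz -1.4383 j1,j7 [-0.   -1.29] tilt [-0.0004  0.0001]
expected corner crop px [[443.0, 382.0], [250.0, 344.0], [193.0, 498.0], [395.0, 540.0]]
```

View pics/s2.png

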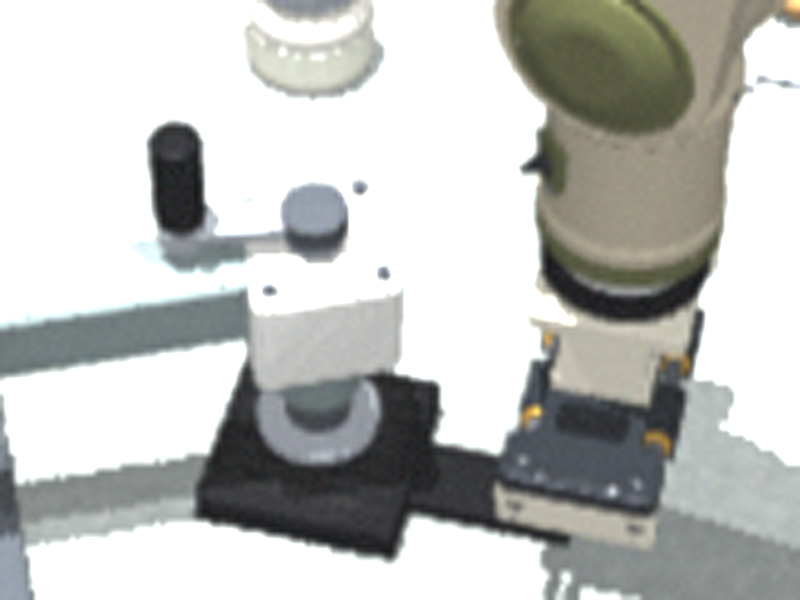

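The side crop shows the pad under the foot, with its visible top corners at (438,385), (200,493) and (393,535). That's within about 6 crop px (roughly 2–3 mm) of the corners expected for a centred pad. I'll check the axis from the hub at crop (315,210) and the knob top at (175,138).

Run:
```python
from h import *
import pickle
im=pickle.load(open("side0.pkl","rb")); f=lambda L:(np.array(L)+.5)/5-.5+[240,170]
print("hub",atz(im,f([(314,212)]),.188),"gear c",atz(im,f([(360,187),(269,291)]),.166).mean(0),"knob",atz(im,f([(175,140)]),.24))
print("pad corners",atz(im,f([(438,384),(200,492),(393,535)]),.022), "diag mid",atz(im,f([(438,384),(200,492)]),.022).mean(0))
print("foot",[atz(im,f([(320,422)]),z)[0] for z in(.03,.04)])
o,M=st(); shares([o["ee_pos"]+[0,0,.1]],M,o["ee_pos"])
```

```text
hub [[ 0.61127116 -0.04875685  0.188     ]] gear c [ 0.61254784 -0.05254922  0.166     ] knob [[ 0.66427156 -0.02169789  0.24      ]]
pad corners [[ 0.5693919  -0.10366632  0.022     ]
 [ 0.65220865  0.00188296  0.022     ]
 [ 0.55624651 -0.00903145  0.022     ]] diag mid [ 0.61080028 -0.05089168  0.022     ]
foot [array([ 0.61229842, -0.05373165,  0.03      ]), array([ 0.60920148, -0.04650745,  0.04      ])]
t 5.2 p [ 0.4735 -0.0674  0.0271] F [ 0.4 -0.1 -1.1] w 0.0178 zaz -1.4393 j1,j7 [-0.   -1.29] tilt [-0.0003 -0.    ]
[-0.4, -0.0, -0.0]
```

>>> play_rows --commands '[{"linear": [0, 0, 0], "dr": [0, 0, 0], "claw": 0}, {"linear": [0, 0, 0], "dr": [0, 0, 0], "claw": 0}, {"linear": [0, 0, 0], "dr": [0, 0, 0], "claw": 0}, {"linear": [0, 0, 0], "dr": [0, 0, 0], "claw": 0}, {"linear": [-0.1, 0, 0], "dr": [0, 0, 0], "claw": 0}, {"linear": [-0.3, 0, 0], "dr": [0, 0, 0], "claw": 0}, {"linear": [-0.55, 0, 0], "dr": [0, 0, 0], "claw": 0.5}, {"linear": [-0.8, 0, 0], "dr": [0, 0, 0], "claw": 0.5}, {"linear": [-1, 0, 0], "dr": [0, 0, 0], "claw": 0.5}, {"linear": [-1, 0, 0], "dr": [0, 0, 0], "claw": 0.5}]'

```text
clock: 6.45
ee_pos: [0.4753, -0.0676, 0.2806]
eef_rot: [0.468, 0.53, -0.465, 0.533]
ft_force: [0.2, -0.3, -0.7]
width: 0.0694
```

Run:
```python
from h import *
o,M=st(); shares([(.6645,-.0222,.31),(.6645,-.0222,.207)],M,o["ee_pos"])
im=cam("side"); cv2.imwrite("pics/s3.png",cv2.convertScaleAbs(cv2.resize(im["pixels"][170:290,240:400],None,fx=5,fy=5,interpolation=cv2.INTER_CUBIC),alpha=1.6,beta=25))
```

```text
t 6.45 p [ 0.4753 -0.0676  0.2806] F [ 0.2 -0.3 -0.7] w 0.0694 zaz -1.4402 j1,j7 [-0.11 -1.36] tilt [0.0072 0.0002]
[-0.112, 0.775, -0.081]
[0.3, 0.772, -0.082]
```

View pics/s3.png

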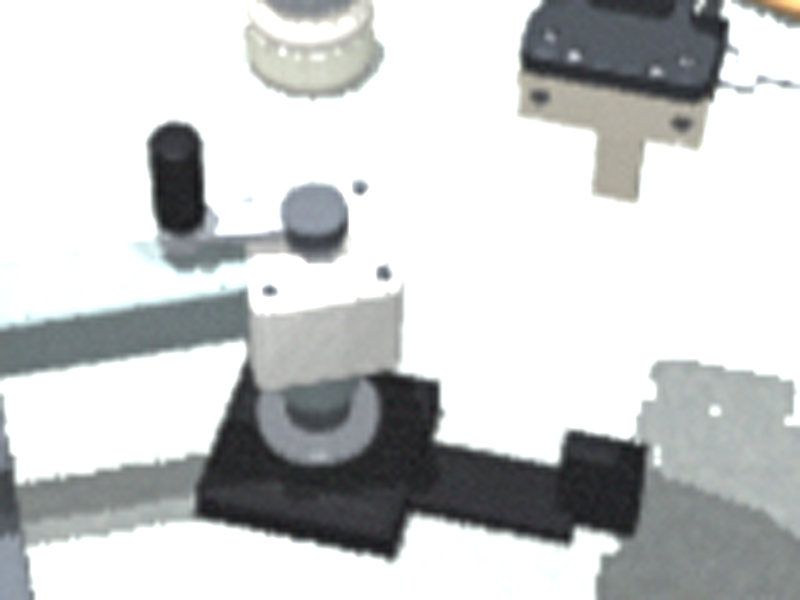

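The pad stayed put after release: its corners are unchanged at (438,385) and (200,493). Next I move over the knob.

>>> play_rows --commands '[{"linear": [-0.112, 0.2, -0.03], "dr": [0, 0, 0], "claw": 0.5}, {"linear": [-0.112, 0.4, -0.05], "dr": [0, 0, 0], "claw": 0.5}, {"linear": [-0.112, 0.6, -0.07], "dr": [0, 0, 0], "claw": 0.5}, {"linear": [-0.112, 0.775, -0.081], "dr": [0, 0, 0], "claw": 0.5}, {"linear": [-0.112, 0.775, -0.081], "dr": [0, 0, 0], "claw": 0.5}, {"linear": [-0.112, 0.775, -0.081], "dr": [0, 0, 0], "claw": 0.5}, {"linear": [-0.112, 0.775, -0.081], "dr": [0, 0, 0], "claw": 0.5}]'

```text
clock: 7.38
ee_pos: [0.6619, -0.0226, 0.3046]
eef_rot: [0.466, 0.532, -0.467, 0.531]
ft_force: [-0.4, -0.5, 0.6]
width: 0.0696
```

Run:
```python
from h import *
o,M=st(); shares([(.6645,-.0222,.25),(.6645,-.0222,.207)],M,o["ee_pos"])
```

```text
t 7.38 p [ 0.6619 -0.0226  0.3046] F [-0.4 -0.5  0.6] w 0.0696 zaz -1.4407 j1,j7 [-0.15 -1.42] tilt [-0.0014 -0.0001]
[0.218, 0.011, -0.0]
[0.39, 0.011, -0.0]
```

>>> play_rows --commands '[{"linear": [0.1, 0.011, 0], "dr": [0, 0, 0], "claw": 0.5}, {"linear": [0.218, 0.011, 0], "dr": [0, 0, 0], "claw": 0.5}, {"linear": [0.32, 0.011, 0], "dr": [0, 0, 0], "claw": 0.3}, {"linear": [0.39, 0.011, 0], "dr": [0, 0, 0], "claw": 0.1}, {"linear": [0.39, 0.011, 0], "dr": [0, 0, 0], "claw": -1}, {"linear": [0.39, 0.011, 0], "dr": [0, 0, 0], "claw": -1}, {"linear": [0.39, 0.011, 0], "dr": [0, 0, 0], "claw": -1}, {"linear": [0.39, 0.011, 0], "dr": [0, 0, 0], "claw": -1}, {"linear": [0.39, 0.011, 0], "dr": [0, 0, 0], "claw": -1}, {"linear": [0.39, 0.011, 0], "dr": [0, 0, 0], "claw": -1}]' --newtons 50

```text
clock: 8.62
ee_pos: [0.6664, -0.021, 0.2086]
eef_rot: [0.467, 0.531, -0.466, 0.532]
ft_force: [-0.6, 2.2, 5.6]
width: 0.0233
```

```bash
cat >> h.py <<'E'
A=np.array([.611,-.0492]); BASE=.59
def arc(o,M,p0,dth,n=10,r=.06,fix=(0,0),zc=.207):
    """rows to go clockwise by dth from present polar angle; p0 = commanded pose"""
    v=o["ee_pos"][:2]-A; ph=np.arctan2(v[1],v[0]); print("phi",ph.round(3),"r",np.hypot(*v).round(4))
    t=np.array([np.sin(ph),-np.cos(ph)]); print("Ft resist",(-o["ft_force"][:2]@t).round(2),"Fr",(o["ft_force"][:2]@v/np.hypot(*v)).round(2))
    shares([(*(A+np.array(fix)+r*np.array([np.cos(ph-a),np.sin(ph-a)])),zc) for a in np.arange(1,n+1)*dth/n],M,p0)
E
python3 - <<'E'
from h import *
o,M=st(); arc(o,M,o["ee_pos"],1.0)
E
```

```text
t 8.62 p [ 0.6664 -0.021   0.2086] F [-0.6  2.2  5.6] w 0.0233 zaz -1.4395 j1,j7 [-0.14 -1.4 ] tilt [0.0015 0.0007]
phi 0.47 r 0.0622
Ft resist 2.22 Fr 0.5
[0.006, -0.001, 0.026]
[0.006, 0.003, 0.049]
[0.006, 0.005, 0.073]
[0.006, 0.005, 0.097]
[0.006, 0.002, 0.121]
[0.006, -0.003, 0.145]
[0.006, -0.01, 0.167]
[0.006, -0.02, 0.189]
[0.006, -0.031, 0.21]
[0.006, -0.045, 0.23]
```

```bash
cat >> h.py <<'E'
P0=.463; u=lambda a:np.array([np.cos(a),np.sin(a)])
def rows(a0,da,n=10,r=.06,corr=(0,0)):
    z=-1.4405; T=np.array([-np.sin(z),np.cos(z)]),np.array([np.cos(z),np.sin(z)])
    for k in range(1,n+1):
        d=r*(u(P0-a0-da*k/n)-u(P0-a0))+np.array(corr)*k/n; print([0,round(T[0]@d/.25,3),round(T[1]@d/.25,3)])
def feel(a):
    o,M=st(); v=o["ee_pos"][:2]-A; ph=np.arctan2(v[1],v[0]); f=o["ft_force"][:2]; q=u(P0-a); t=np.array([q[1],-q[0]])
    print("cmd phi",round(P0-a,3),"meas phi",ph.round(3),"r",np.hypot(*v).round(4),"Ft resist",(-f@t).round(2),"Fr",(f@q).round(2))
E
python3 - <<'E'
from h import *
feel(0); rows(0,1.0)
E
```

```text
t 8.62 p [ 0.6664 -0.021   0.2086] F [-0.6  2.2  5.6] w 0.0233 zaz -1.4395 j1,j7 [-0.14 -1.4 ] tilt [0.0015 0.0007]
cmd phi 0.463 meas phi 0.47 r 0.0622 Ft resist 2.22 Fr 0.49
[0, np.float64(0.007), np.float64(0.023)]
[0, np.float64(0.011), np.float64(0.047)]
[0, np.float64(0.013), np.float64(0.071)]
[0, np.float64(0.013), np.float64(0.095)]
[0, np.float64(0.01), np.float64(0.118)]
[0, np.float64(0.005), np.float64(0.142)]
[0, np.float64(-0.003), np.float64(0.165)]
[0, np.float64(-0.013), np.float64(0.186)]
[0, np.float64(-0.024), np.float64(0.207)]
[0, np.float64(-0.038), np.float64(0.227)]
```

>>> play_rows --commands '[{"linear": [0, 0.007, 0.023], "dr": [0, 0, 0], "claw": -1}, {"linear": [0, 0.011, 0.047], "dr": [0, 0, 0], "claw": -1}, {"linear": [0, 0.013, 0.071], "dr": [0, 0, 0], "claw": -1}, {"linear": [0, 0.013, 0.095], "dr": [0, 0, 0], "claw": -1}, {"linear": [0, 0.01, 0.118], "dr": [0, 0, 0], "claw": -1}, {"linear": [0, 0.005, 0.142], "dr": [0, 0, 0], "claw": -1}, {"linear": [0, -0.003, 0.165], "dr": [0, 0, 0], "claw": -1}, {"linear": [0, -0.013, 0.186], "dr": [0, 0, 0], "claw": -1}, {"linear": [0, -0.024, 0.207], "dr": [0, 0, 0], "claw": -1}, {"linear": [0, -0.038, 0.227], "dr": [0, 0, 0], "claw": -1}]'

```text
clock: 9.88
ee_pos: [0.6663, -0.0769, 0.2087]
eef_rot: [0.468, 0.531, -0.464, 0.533]
ft_force: [5.8, 6.3, 2.1]
width: 0.0233
```

Run:
```python
from h import *
feel(1.0); rows(1.,1.0)
```

```text
t 9.88 p [ 0.6663 -0.0769  0.2087] F [5.8 6.3 2.1] w 0.0233 zaz -1.4381 j1,j7 [-0.05 -1.31] tilt [0.0052 0.0022]
cmd phi -0.537 meas phi -0.465 r 0.0619 Ft resist 8.36 Fr 1.76
[0, np.float64(-0.016), np.float64(0.018)]
[0, np.float64(-0.033), np.float64(0.034)]
[0, np.float64(-0.052), np.float64(0.049)]
[0, np.float64(-0.073), np.float64(0.062)]
[0, np.float64(-0.094), np.float64(0.072)]
[0, np.float64(-0.117), np.float64(0.081)]
[0, np.float64(-0.14), np.float64(0.087)]
[0, np.float64(-0.164), np.float64(0.09)]
[0, np.float64(-0.188), np.float64(0.091)]
[0, np.float64(-0.212), np.float64(0.09)]
```

>>> play_rows --commands '[{"linear": [0, -0.016, 0.018], "dr": [0, 0, 0], "claw": -1}, {"linear": [0, -0.033, 0.034], "dr": [0, 0, 0], "claw": -1}, {"linear": [0, -0.052, 0.049], "dr": [0, 0, 0], "claw": -1}, {"linear": [0, -0.073, 0.062], "dr": [0, 0, 0], "claw": -1}, {"linear": [0, -0.094, 0.072], "dr": [0, 0, 0], "claw": -1}, {"linear": [0, -0.117, 0.081], "dr": [0, 0, 0], "claw": -1}, {"linear": [0, -0.14, 0.087], "dr": [0, 0, 0], "claw": -1}, {"linear": [0, -0.164, 0.09], "dr": [0, 0, 0], "claw": -1}, {"linear": [0, -0.188, 0.091], "dr": [0, 0, 0], "claw": -1}, {"linear": [0, -0.212, 0.09], "dr": [0, 0, 0], "claw": -1}]'

```text
clock: 11.12
ee_pos: [0.6173, -0.1089, 0.2088]
eef_rot: [0.468, 0.53, -0.465, 0.534]
ft_force: [7.4, 0.0, -0.1]
width: 0.0233
```

Run:
```python
from h import *
feel(2.0); rows(2.,.6,6)
```

```text
t 11.12 p [ 0.6173 -0.1089  0.2088] F [ 7.4  0.  -0.1] w 0.0233 zaz -1.4398 j1,j7 [-0.01 -1.27] tilt [ 0.0069 -0.0011]
cmd phi -1.537 meas phi -1.465 r 0.06 Ft resist 7.39 Fr 0.24
[0, np.float64(-0.024), np.float64(-0.004)]
[0, np.float64(-0.047), np.float64(-0.009)]
[0, np.float64(-0.07), np.float64(-0.018)]
[0, np.float64(-0.091), np.float64(-0.028)]
[0, np.float64(-0.112), np.float64(-0.04)]
[0, np.float64(-0.131), np.float64(-0.055)]
```

>>> play_rows --commands '[{"linear": [0, -0.024, -0.004], "dr": [0, 0, 0], "claw": -1}, {"linear": [0, -0.047, -0.009], "dr": [0, 0, 0], "claw": -1}, {"linear": [0, -0.07, -0.018], "dr": [0, 0, 0], "claw": -1}, {"linear": [0, -0.091, -0.028], "dr": [0, 0, 0], "claw": -1}, {"linear": [0, -0.112, -0.04], "dr": [0, 0, 0], "claw": -1}, {"linear": [0, -0.131, -0.055], "dr": [0, 0, 0], "claw": -1}]'

```text
clock: 11.88
ee_pos: [0.5827, -0.1007, 0.2087]
eef_rot: [0.467, 0.529, -0.466, 0.534]
ft_force: [6.9, -3.8, 0.5]
width: 0.023
```

Run:
```python
from h import *
feel(2.6); rows(2.6,.4,5)
```

```text
t 11.88 p [ 0.5827 -0.1007  0.2087] F [ 6.9 -3.8  0.5] w 0.023 zaz -1.4409 j1,j7 [-0.02 -1.28] tilt [ 0.0064 -0.0023]
cmd phi -2.137 meas phi -2.073 r 0.0588 Ft resist 7.87 Fr -0.47
[0, np.float64(-0.014), np.float64(-0.013)]
[0, np.float64(-0.027), np.float64(-0.027)]
[0, np.float64(-0.039), np.float64(-0.042)]
[0, np.float64(-0.05), np.float64(-0.058)]
[0, np.float64(-0.06), np.float64(-0.074)]
```

>>> play_rows --commands '[{"linear": [0, -0.014, -0.013], "dr": [0, 0, 0], "claw": -1}, {"linear": [0, -0.027, -0.027], "dr": [0, 0, 0], "claw": -1}, {"linear": [0, -0.039, -0.042], "dr": [0, 0, 0], "claw": -1}, {"linear": [0, -0.05, -0.058], "dr": [0, 0, 0], "claw": -1}, {"linear": [0, -0.06, -0.074], "dr": [0, 0, 0], "claw": -1}]'

```text
clock: 12.5
ee_pos: [0.5651, -0.0849, 0.2087]
eef_rot: [0.467, 0.529, -0.466, 0.533]
ft_force: [6.2, -5.1, 0.4]
width: 0.0236
```

Run:
```python
from h import *
feel(3.0); rows(3.0,.5,6)
```

```text
t 12.5 p [ 0.5651 -0.0849  0.2087] F [ 6.2 -5.1  0.4] w 0.0236 zaz -1.4414 j1,j7 [-0.05 -1.31] tilt [ 0.0057 -0.0027]
cmd phi -2.537 meas phi -2.481 r 0.0581 Ft resist 7.66 Fr -2.19
[0, np.float64(-0.008), np.float64(-0.018)]
[0, np.float64(-0.015), np.float64(-0.037)]
[0, np.float64(-0.02), np.float64(-0.056)]
[0, np.float64(-0.024), np.float64(-0.076)]
[0, np.float64(-0.026), np.float64(-0.096)]
[0, np.float64(-0.026), np.float64(-0.116)]
```

>>> play_rows --commands '[{"linear": [0, -0.008, -0.018], "dr": [0, 0, 0], "claw": -1}, {"linear": [0, -0.015, -0.037], "dr": [0, 0, 0], "claw": -1}, {"linear": [0, -0.02, -0.056], "dr": [0, 0, 0], "claw": -1}, {"linear": [0, -0.024, -0.076], "dr": [0, 0, 0], "claw": -1}, {"linear": [0, -0.026, -0.096], "dr": [0, 0, 0], "claw": -1}, {"linear": [0, -0.026, -0.116], "dr": [0, 0, 0], "claw": -1}]'

```text
clock: 13.25
ee_pos: [0.5538, -0.0575, 0.2086]
eef_rot: [0.467, 0.529, -0.467, 0.533]
ft_force: [2.1, -8.9, 4.2]
width: 0.0233
```

Run:
```python
from h import *
feel(3.5); rows(3.5,.5,6)
```

```text
t 13.25 p [ 0.5538 -0.0575  0.2086] F [ 2.1 -8.9  4.2] w 0.0233 zaz -1.4421 j1,j7 [-0.1  -1.36] tilt [ 0.0036 -0.0031]
cmd phi -3.037 meas phi -2.997 r 0.0578 Ft resist 9.08 Fr -1.13
[0, np.float64(0.001), np.float64(-0.02)]
[0, np.float64(0.004), np.float64(-0.04)]
[0, np.float64(0.009), np.float64(-0.059)]
[0, np.float64(0.015), np.float64(-0.078)]
[0, np.float64(0.023), np.float64(-0.097)]
[0, np.float64(0.032), np.float64(-0.114)]
```

>>> play_rows --commands '[{"linear": [0, 0.001, -0.02], "dr": [0, 0, 0], "claw": -1}, {"linear": [0, 0.004, -0.04], "dr": [0, 0, 0], "claw": -1}, {"linear": [0, 0.009, -0.059], "dr": [0, 0, 0], "claw": -1}, {"linear": [0, 0.015, -0.078], "dr": [0, 0, 0], "claw": -1}]'

```text
clock: 13.75
ee_pos: [0.5543, -0.0379, 0.2085]
eef_rot: [0.467, 0.53, -0.467, 0.532]
ft_force: [-0.7, -7.9, 5.4]
width: 0.0237
```

Run:
```python
from h import *
feel(3.833); rows(3.833,.333,4)
```

```text
t 13.75 p [ 0.5543 -0.0379  0.2085] F [-0.7 -7.9  5.4] w 0.0237 zaz -1.4423 j1,j7 [-0.13 -1.39] tilt [ 0.002 -0.003]
cmd phi -3.37 meas phi 2.945 r 0.0579 Ft resist 7.88 Fr -1.16
[0, np.float64(0.008), np.float64(-0.018)]
[0, np.float64(0.017), np.float64(-0.036)]
[0, np.float64(0.028), np.float64(-0.053)]
[0, np.float64(0.04), np.float64(-0.069)]
```

>>> play_rows --commands '[{"linear": [0, 0.008, -0.018], "dr": [0, 0, 0], "claw": -1}, {"linear": [0, 0.017, -0.036], "dr": [0, 0, 0], "claw": -1}, {"linear": [0, 0.028, -0.053], "dr": [0, 0, 0], "claw": -1}, {"linear": [0, 0.04, -0.069], "dr": [0, 0, 0], "claw": -1}]'

```text
clock: 14.25
ee_pos: [0.5611, -0.0193, 0.2085]
eef_rot: [0.466, 0.53, -0.468, 0.532]
ft_force: [-4.0, -7.4, 8.6]
width: 0.0237
```

Run:
```python
from h import *
feel(4.166); rows(4.166,.5,6)
```

```text
t 14.25 p [ 0.5611 -0.0193  0.2085] F [-4.  -7.4  8.6] w 0.0237 zaz -1.4422 j1,j7 [-0.16 -1.42] tilt [ 0.0002 -0.0028]
cmd phi -3.703 meas phi 2.602 r 0.0582 Ft resist 8.35 Fr -0.56
[0, np.float64(0.013), np.float64(-0.015)]
[0, np.float64(0.028), np.float64(-0.029)]
[0, np.float64(0.044), np.float64(-0.041)]
[0, np.float64(0.06), np.float64(-0.052)]
[0, np.float64(0.078), np.float64(-0.062)]
[0, np.float64(0.096), np.float64(-0.07)]
```

>>> play_rows --commands '[{"linear": [0, 0.013, -0.015], "dr": [0, 0, 0], "claw": -1}, {"linear": [0, 0.028, -0.029], "dr": [0, 0, 0], "claw": -1}, {"linear": [0, 0.044, -0.041], "dr": [0, 0, 0], "claw": -1}, {"linear": [0, 0.06, -0.052], "dr": [0, 0, 0], "claw": -1}, {"linear": [0, 0.078, -0.062], "dr": [0, 0, 0], "claw": -1}, {"linear": [0, 0.096, -0.07], "dr": [0, 0, 0], "claw": -1}]'

```text
clock: 15.0
ee_pos: [0.5817, 0.002, 0.2084]
eef_rot: [0.466, 0.531, -0.468, 0.531]
ft_force: [-6.6, -3.6, 12.3]
width: 0.0234
```

Run:
```python
from h import *
feel(4.666); rows(4.666,.5,6)
```

```text
t 15.0 p [0.5817 0.002  0.2084] F [-6.6 -3.6 12.3] w 0.0234 zaz -1.4415 j1,j7 [-0.19 -1.46] tilt [-0.0018 -0.0018]
cmd phi -4.203 meas phi 2.091 r 0.059 Ft resist 7.54 Fr 0.05
[0, np.float64(0.019), np.float64(-0.007)]
[0, np.float64(0.038), np.float64(-0.012)]
[0, np.float64(0.058), np.float64(-0.015)]
[0, np.float64(0.078), np.float64(-0.017)]
[0, np.float64(0.098), np.float64(-0.017)]
[0, np.float64(0.118), np.float64(-0.015)]
```

>>> play_rows --commands '[{"linear": [-0.004, 0.019, -0.007], "dr": [0, 0, 0], "claw": -1}, {"linear": [-0.004, 0.038, -0.012], "dr": [0, 0, 0], "claw": -1}, {"linear": [-0.004, 0.058, -0.015], "dr": [0, 0, 0], "claw": -1}, {"linear": [-0.004, 0.078, -0.017], "dr": [0, 0, 0], "claw": -1}, {"linear": [-0.004, 0.098, -0.017], "dr": [0, 0, 0], "claw": -1}, {"linear": [-0.004, 0.118, -0.015], "dr": [0, 0, 0], "claw": -1}]'

```text
clock: 15.75
ee_pos: [0.6094, 0.0108, 0.2086]
eef_rot: [0.465, 0.533, -0.468, 0.53]
ft_force: [-8.3, -0.9, 6.8]
width: 0.0233
```

Run:
```python
from h import *
feel(5.166); rows(5.166,.5,6)
```

```text
t 15.75 p [0.6094 0.0108 0.2086] F [-8.3 -0.9  6.8] w 0.0233 zaz -1.4404 j1,j7 [-0.2  -1.46] tilt [-0.0044 -0.0006]
cmd phi -4.703 meas phi 1.598 r 0.0601 Ft resist 8.26 Fr -0.79
[0, np.float64(0.02), np.float64(0.003)]
[0, np.float64(0.039), np.float64(0.008)]
[0, np.float64(0.058), np.float64(0.015)]
[0, np.float64(0.076), np.float64(0.023)]
[0, np.float64(0.094), np.float64(0.032)]
[0, np.float64(0.111), np.float64(0.043)]
```

>>> play_rows --commands '[{"linear": [0, 0.02, 0.003], "dr": [0, 0, 0], "claw": -1}, {"linear": [0, 0.039, 0.008], "dr": [0, 0, 0], "claw": -1}, {"linear": [0, 0.058, 0.015], "dr": [0, 0, 0], "claw": -1}, {"linear": [0, 0.076, 0.023], "dr": [0, 0, 0], "claw": -1}, {"linear": [0, 0.094, 0.032], "dr": [0, 0, 0], "claw": -1}, {"linear": [0, 0.111, 0.043], "dr": [0, 0, 0], "claw": -1}]'

```text
clock: 16.5
ee_pos: [0.6386, 0.0054, 0.2086]
eef_rot: [0.465, 0.533, -0.467, 0.53]
ft_force: [-7.6, 3.9, 5.1]
width: 0.0231
```

Run:
```python
from h import *
feel(5.666); rows(5.666,.5,6)
```

```text
t 16.5 p [0.6386 0.0054 0.2086] F [-7.6  3.9  5.1] w 0.0231 zaz -1.4392 j1,j7 [-0.18 -1.45] tilt [-0.0039  0.0011]
cmd phi -5.203 meas phi 1.102 r 0.0612 Ft resist 8.52 Fr -0.18
[0, np.float64(0.016), np.float64(0.012)]
[0, np.float64(0.03), np.float64(0.026)]
[0, np.float64(0.044), np.float64(0.041)]
[0, np.float64(0.056), np.float64(0.056)]
[0, np.float64(0.067), np.float64(0.073)]
[0, np.float64(0.076), np.float64(0.091)]
```

>>> play_rows --commands '[{"linear": [0, 0.016, 0.012], "dr": [0, 0, 0], "claw": -1}, {"linear": [0, 0.03, 0.026], "dr": [0, 0, 0], "claw": -1}, {"linear": [0, 0.044, 0.041], "dr": [0, 0, 0], "claw": -1}, {"linear": [0, 0.056, 0.056], "dr": [0, 0, 0], "claw": -1}, {"linear": [0, 0.067, 0.073], "dr": [0, 0, 0], "claw": -1}, {"linear": [0, 0.076, 0.091], "dr": [0, 0, 0], "claw": -1}]'

```text
clock: 17.25
ee_pos: [0.6611, -0.0128, 0.2086]
eef_rot: [0.466, 0.534, -0.466, 0.531]
ft_force: [-5.4, 9.3, 5.2]
width: 0.0235
```

Run:
```python
from h import *
feel(6.166); rows(6.166,.5,6)
```

```text
t 17.25 p [ 0.6611 -0.0128  0.2086] F [-5.4  9.3  5.2] w 0.0235 zaz -1.438 j1,j7 [-0.15 -1.41] tilt [-0.0028  0.0031]
cmd phi -5.703 meas phi 0.629 r 0.0619 Ft resist 10.75 Fr 0.53
[0, np.float64(0.008), np.float64(0.018)]
[0, np.float64(0.014), np.float64(0.037)]
[0, np.float64(0.019), np.float64(0.057)]
[0, np.float64(0.022), np.float64(0.076)]
[0, np.float64(0.024), np.float64(0.096)]
[0, np.float64(0.024), np.float64(0.116)]
```

>>> play_rows --commands '[{"linear": [0, 0.008, 0.018], "dr": [0, 0, 0], "claw": -1}, {"linear": [0, 0.014, 0.037], "dr": [0, 0, 0], "claw": -1}]'

```text
clock: 17.5
ee_pos: [0.6661, -0.0206, 0.2086]
eef_rot: [0.466, 0.534, -0.465, 0.531]
ft_force: [-3.4, 10.6, 4.2]
width: 0.0233
```

Run:
```python
from h import *
feel(6.333); rows(6.333,.16,2)
```

```text
t 17.5 p [ 0.6661 -0.0206  0.2086] F [-3.4 10.6  4.2] w 0.0233 zaz -1.4374 j1,j7 [-0.13 -1.4 ] tilt [-0.002  0.004]
cmd phi -5.87 meas phi 0.478 r 0.0621 Ft resist 11.06 Fr 1.18
[0, np.float64(0.005), np.float64(0.019)]
[0, np.float64(0.008), np.float64(0.038)]
```

>>> play_rows --commands '[{"linear": [0, 0.005, 0.019], "dr": [0, 0, 0], "claw": -1}, {"linear": [0, 0.008, 0.038], "dr": [0, 0, 0], "claw": -1}]'

```text
clock: 17.75
ee_pos: [0.6699, -0.0291, 0.2087]
eef_rot: [0.466, 0.534, -0.464, 0.531]
ft_force: [-1.9, 12.3, 2.2]
width: 0.0236
```

Run:
```python
from h import *
feel(6.493); rows(6.493,.16,2)
```

```text
t 17.75 p [ 0.6699 -0.0291  0.2087] F [-1.9 12.3  2.2] w 0.0236 zaz -1.4369 j1,j7 [-0.12 -1.39] tilt [-0.001   0.0047]
cmd phi -6.03 meas phi 0.329 r 0.0622 Ft resist 12.39 Fr 1.29
[0, np.float64(0.002), np.float64(0.019)]
[0, np.float64(0.002), np.float64(0.038)]
```

>>> play_rows --commands '[{"linear": [0, 0, 0], "dr": [0, 0, 0], "claw": -1}, {"linear": [0, 0, 0], "dr": [0, 0, 0], "claw": -1}, {"linear": [0, 0, 0], "dr": [0, 0, 0], "claw": -1}]'

```text
clock: 18.12
ee_pos: [0.6701, -0.0299, 0.2087]
eef_rot: [0.466, 0.533, -0.465, 0.531]
ft_force: [-1.2, 10.5, 1.9]
width: 0.0231
```

Run:
```python
from h import *
feel(6.493)
```

```text
t 18.12 p [ 0.6701 -0.0299  0.2087] F [-1.2 10.5  1.9] w 0.0231 zaz -1.4375 j1,j7 [-0.12 -1.39] tilt [-0.0004  0.0037]
cmd phi -6.03 meas phi 0.316 r 0.0622 Ft resist 10.5 Fr 1.45
```

>>> play_rows --commands '[{"linear": [0, 0, -0.006], "dr": [0, 0, 0], "claw": -1}, {"linear": [0, 0, -0.012], "dr": [0, 0, 0], "claw": -1}, {"linear": [0, 0, -0.012], "dr": [0, 0, 0], "claw": 0.3}, {"linear": [0, 0, -0.012], "dr": [0, 0, 0], "claw": 0.3}, {"linear": [0, 0, -0.012], "dr": [0, 0, 0], "claw": 0.3}, {"linear": [0, 0, -0.012], "dr": [0, 0, 0], "claw": 0.3}, {"linear": [-0.15, 0, -0.012], "dr": [0, 0, 0], "claw": 0.3}, {"linear": [-0.35, 0, -0.012], "dr": [0, 0, 0], "claw": 0.3}, {"linear": [-0.45, 0, -0.012], "dr": [0, 0, 0], "claw": 0.3}, {"linear": [-0.45, 0, -0.012], "dr": [0, 0, 0], "claw": 0.3}]'

```text
clock: 19.38
ee_pos: [0.6707, -0.0308, 0.3232]
eef_rot: [0.467, 0.531, -0.465, 0.533]
ft_force: [0.4, -0.3, -0.6]
width: 0.0602
```

>>> play_rows --commands '[{"linear": [0, -0.2, 0], "dr": [0, 0, 0], "claw": 0.3}, {"linear": [0, -0.4, 0], "dr": [0, 0, 0], "claw": 0.3}, {"linear": [0, -0.4, 0.2], "dr": [0, 0, 0], "claw": 0.3}, {"linear": [0, -0.4, 0.4], "dr": [0, 0, 0], "claw": 0.3}, {"linear": [0, -0.4, 0.6], "dr": [0, 0, 0], "claw": 0.3}, {"linear": [0, -0.4, 0.7], "dr": [0, 0, 0], "claw": 0.3}, {"linear": [0, -0.4, 0.7], "dr": [0, 0, 0], "claw": 0.3}]'

```text
clock: 20.25
ee_pos: [0.5925, -0.2193, 0.3194]
eef_rot: [0.467, 0.531, -0.468, 0.53]
ft_force: [-0.2, 0.5, -1.0]
width: 0.0603
```

Run:
```python
from h import *
st()
im=cam("side"); cv2.imwrite("pics/s4.png",cv2.convertScaleAbs(cv2.resize(im["pixels"][170:290,240:400],None,fx=5,fy=5,interpolation=cv2.INTER_CUBIC),alpha=1.6,beta=25))
t=cam("top"); cv2.imwrite("pics/t4.png",t["pixels"])
```

```text
t 20.25 p [ 0.5925 -0.2193  0.3194] F [-0.2  0.5 -1. ] w 0.0603 zaz -1.4436 j1,j7 [ 0.13 -1.09] tilt [-0.0025 -0.0004]
```

View pics/s4.png

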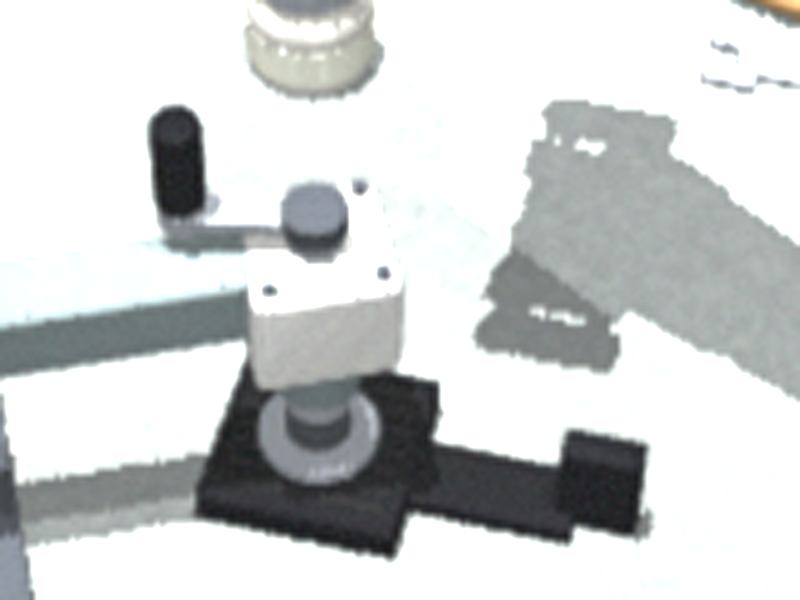

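View pics/t4.png

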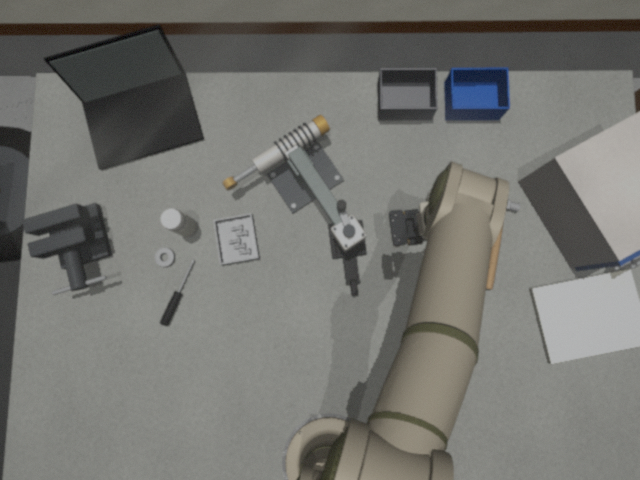

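The foot is now down on the pad, with its ring centred near (320,432). The pad's corners haven't moved (438,385 / 200,490 / 393,540), and the gripper is clear of everything. The bystanders visible in the top view are where they were. I'm handing in.

```bash
python3 -c "
from h import *
st(); print(ctrl.sign_off())"
```

```text
t 20.35 p [ 0.5931 -0.2162  0.3199] F [-0.  -0.1  0.3] w 0.0603 zaz -1.4397 j1,j7 [ 0.13 -1.09] tilt [-0.0019  0.001 ]
the job is handed in; nothing more can be done
None
```

The pad is under the foot and the leg is cranked down onto it. I let go of everything and handed the job in at 20.4 s; the hand-in gave no verdict.

- **Pad position:** I gripped the pad and slid it about 185 mm. In the side view its centre is about 2 mm from the leg's axis, and it did not shift after I let go or while cranking.
- **Crank load:** Over about 6.4 rad, the crank ran free at about 8.1 N (single readings 7.4 to 9.1 N). I stopped at 12.4 N while it was turning, about 1.5 times free and roughly 100 N on the foot. Once halted it read 10.5 N, which fits the friction effect you described. The foot load is inferred from these forces, not measured directly.
- **Final state:** The gripper is open and well clear, and the wrist force is near zero. The bystanders I could see are where they were. In the last top view the arm hid the grease jar and parts of the wrench and hammer, but it never went low near them.

One early move was refused because I left out the turn values; nothing moved, and I sent it again.

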